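Find the tin that rattles and hold it out over the dish

ROBOT

A 6-joint arm with a two-finger parallel gripper is mounted at the origin on a cart in front of the work surface, level with it; the furniture and walls round the work are solid. World frame = base frame: x ahead of the robot, y to its left, z up, the work surface at z = 0. Lengths are in m, angles in rad, forces in N, time in s.
With the tool pointing down it reaches from about 0.325 to 0.75 m from the base axis. Payload 7.6 kg.
Tool frame: the origin (TCP) lies at the very end of the fingers, on their centre line; the grasp point (between the pads) lies 19 mm behind it; z points along the fingers, x is the direction in which the jaws open and shut, and the axes are right-handed (so a half turn about z gives the same grasp; the last joint's range is limited). The gripper opens to 85 mm and grips with 20 to 120 N. Pads are 22 mm wide; open, the fingers measure 114 mm over their backs; the gripper's body (76 mm by 85 mm) begins 54 mm behind the grasp point. The pads swing forward as they close: fully open they stand 13 mm farther back than shut.
Start: joints at [1.168, 0.052, 1.401, -0, 1.689, -0.07], TCP at [0.171, 0.496, 0.231] pointing down, gripper open.
Joint ranges: [-2.9, 2.9], [-0.91, 2.17], [0.12, 2.37], [-1.06, 4.2], [0.26, 2.73], [-2.93, 2.93]. Speed limits (rad/s): [2.57, 2.57, 3.01, 3.14, 3.14, 3.14].

INTERFACE

Orientations are given as a 3x3 rotation matrix whose columns are the frame's x, y, z axes.
In Python, from station import env, optics gives the robot as it stands. Calls block until the motion is done:
- env.move_to(position, orientation): joint-space move of the TCP to a pose.
- env.move_straight(position, max_speed=0.15, rotation=None, stop_force=None): straight line of the TCP; rotation=None keeps the orientation; max_speed is the mean speed in m/s. With stop_force (N) it stops when the force on the tool has changed by that much, and returns True; else False.
- env.set_joints(angles): joint-space move.
- env.open_jaws() and env.clamp(grip_force=None): open the fingers fully, or close them until they stop; grip_force is the grip in N (None keeps the last).
- env.dwell(seconds).
- env.solve_ik(position, orientation): joint angles nearest the present ones, or None.
- optics.grab_frame(name): name is "scene" or "top" or "wrist"; returns a dict with "img" (400x640x3 uint8, blue, green, red), "range_z" (400x640 float32, m along the optical axis (not along the pixel's ray), 0 where there is no reading), "fx", "fy", "cx", "cy" (pixels), "cam_to_world" (4x4, takes a point from camera to world coordinates). Camera axes: x right, y up, looking along -z (the intrinsics and any distortion apply to the point x, -y, -z); pixel columns grow to the right and rows downward; lengths in m; the calibration is good to about 2 mm. A picture is of the moment at which its call begins.
A pose or a line that the arm cannot do raises env.PlanningError and nothing moves.
- env.close_job(): hands the job in, once; it reports no verdict.
Trained networks look in the newest picture that a camera, given by its name, has taken for a name from the list of things; names that differ only in an ending like _2 or _b are one class to them, and where a whole thing is asked for, a point or a joint stands for the part that bears it (a point fixed in the world has none). Each returns a list of dicts, best first, with "conf" (0 to 1); they miss things now and then, are a little off and sometimes report something else, mostly with a low value. They report only what shows in the picture. A call takes as long as a camera call. They do not tell look-alikes from the thing itself.
- optics.silhouettes(query, camera): "pixels" (400x640 bool, what is visible of it) and "bbox" ([left, top, right, bottom] in pixels, round what is visible of it).
Readings, each from a call of its own:
- env.current_time_s(): time.
- env.current_qpos(): joint angles.
- env.current_dq(): joint speeds.
- env.current_joint_efforts(): joint torques, N m.
- env.current_ee_pos(): TCP position.
- env.current_tool_rot(): TCP orientation.
- env.current_ft_force(): force on the tool from outside, world axes, zero at the start.
- env.current_torque(): the same for the moment, N m.
- env.current_width(): finger opening in m.
Only numpy, scipy, OpenCV 4.12 (cv2) and the standard library are available. Lean on these libraries where they do the work, as an engineer would, in place of code of your own. Each camera call takes 0.05 s, during which the arm holds its last target.

TASK

One of the three sealed tins has a loose metal ball in it: from left to right, lift each tin clear of the table and rock it lengthwise, far end well down and then near end well down (some 20 degrees or more), to feel whether something rolls inside, and set the silent ones back upright where they stood. Then hold the one that rattles out ahead, level and still, centred above the glass dish and well clear of it (its centre 8 to 30 cm above the table), and finish while still holding it there; never hold a silent tin over the dish, and leave the dish and the other things where they are.

Things in the scene. Friction and masses are not known exactly. Their poses are not given: they have to be found in the camera images.
- tin_left_center (a point): left (+y) of three like sealed tins side by side, long axis roughly away from the robot. Plain aluminium box 120 mm long (own x), 46 wide (y), 40 high (z), flat upright sides; this point is its centre, 20 mm above its underside. +x points to the far end (hinge knuckles), -x to the near end (steel clasp). The lid stays shut. 180 to 380 g, random, so weight is no sure sign
- tin_middle_center (a point): middle tin, same shape, point and axes as the left one. One of the three, a different one each run, hides a loose metal ball (30 mm, 150 g) that rolls up to 42 mm either way from the middle along the length once tipped more than about 10 degrees, knocks at the ends, and shifts the moment felt at the wrist by up to 0.06 N m each way; on the level it stays about where it rolled
- tin_right_center (a point): right (-y) tin, same shape, point and axes as the left one. In the two tins without the ball nothing moves when they are rocked; the ball cannot be seen from outside
- dish_center (a point): octagonal glass dish with a few loose beads, 67 mm across, 18 mm high, standing on the table ahead of the tins (loose; leave it where it is); this point is its centre, 9 mm above its underside
- spool_blue: spool of blue thread, standing, 51 mm across, 60 mm high; a bystander, to be left alone; origin at the centre of its underside
- cream_jar: low white jar, 45 mm across, about 24 mm high; a bystander, to be left alone; origin at the centre of its underside
- spool_black: spool of black thread lying on the table, 72x76x51 mm; a bystander, to be left alone; origin at the centre of its underside
Not all that is in view belongs to the job. What is shaped like the part that bears tin_left_center but pink, turquoise or yellow is not meant.

How it is judged:
On the way, in this order (a step that is already met when the one before it is completed fails the run):
1. the left tin is held clear of the table and tipped with its far end down by more than 13 degrees (height (world z) of tin_left_center above 0.06 m and contact force between the fingers and tin_left above 0.5 N and angle between tin_left_center's own x axis and vertical above 1.7908 rad), for 0.1 s.
2. the left tin is held clear of the table and tipped with its near end down by more than 13 degrees (height (world z) of tin_left_center above 0.06 m and contact force between the fingers and tin_left above 0.5 N and angle between tin_left_center's own x axis and vertical below 1.3508 rad), for 0.1 s.
3. the middle tin is held clear of the table and tipped with its far end down by more than 13 degrees (height (world z) of tin_middle_center above 0.06 m and contact force between the fingers and tin_middle above 0.5 N and angle between tin_middle_center's own x axis and vertical above 1.7908 rad), for 0.1 s.
4. the middle tin is held clear of the table and tipped with its near end down by more than 13 degrees (height (world z) of tin_middle_center above 0.06 m and contact force between the fingers and tin_middle above 0.5 N and angle between tin_middle_center's own x axis and vertical below 1.3508 rad), for 0.1 s.
5. the right tin is held clear of the table and tipped with its far end down by more than 13 degrees (height (world z) of tin_right_center above 0.06 m and contact force between the fingers and tin_right above 0.5 N and angle between tin_right_center's own x axis and vertical above 1.7908 rad), for 0.1 s.
6. the right tin is held clear of the table and tipped with its near end down by more than 13 degrees (height (world z) of tin_right_center above 0.06 m and contact force between the fingers and tin_right above 0.5 N and angle between tin_right_center's own x axis and vertical below 1.3508 rad), for 0.1 s.
At the end, for the whole second after the job is handed in: The tin with the ball is in the fingers, still (under 3 cm/s), level within 0.2 rad, its centre within 40 mm of the dish's centre seen from above and 80 to 300 mm above the table; the two other tins are let go, at rest, upright (within 0.1 rad) and within 50 mm of where they stood (((distance between tin_left_center and ball_c0 below 0.07 m and horizontal distance between tin_left_center and dish_center below 0.04 m and height (world z) of tin_left_center between 0.08 and 0.3 m and angle between tin_left_center's own z axis and vertical below 0.2 rad and contact force between the fingers and tin_left above 1 N and linear speed of each of tin_left, tin_middle, tin_right below 0.03 m/s and distance of each of tin_middle_center, tin_right_center from where it was at the start of the episode below 0.05 m and angle between each of tin_middle_center, tin_right_center's own z axis and vertical below 0.1 rad and contact force between the fingers and tin_middle below 0.1 N and contact force between the fingers and tin_right below 0.1 N) or (distance between tin_middle_center and ball_c0 below 0.07 m and horizontal distance between tin_middle_center and dish_center below 0.04 m and height (world z) of tin_middle_center between 0.08 and 0.3 m and angle between tin_middle_center's own z axis and vertical below 0.2 rad and contact force between the fingers and tin_middle above 1 N and linear speed of each of tin_middle, tin_left, tin_right below 0.03 m/s and distance of each of tin_left_center, tin_right_center from where it was at the start of the episode below 0.05 m and angle between each of tin_left_center, tin_right_center's own z axis and vertical below 0.1 rad and contact force between the fingers and tin_left below 0.1 N and contact force between the fingers and tin_right below 0.1 N) or (distance between tin_right_center and ball_c0 below 0.07 m and horizontal distance between tin_right_center and dish_center below 0.04 m and height (world z) of tin_right_center between 0.08 and 0.3 m and angle between tin_right_center's own z axis and vertical below 0.2 rad and contact force between the fingers and tin_right above 1 N and linear speed of each of tin_right, tin_left, tin_middle below 0.03 m/s and distance of each of tin_left_center, tin_middle_center from where it was at the start of the episode below 0.05 m and angle between each of tin_left_center, tin_middle_center's own z axis and vertical below 0.1 rad and contact force between the fingers and tin_left below 0.1 N and contact force between the fingers and tin_middle below 0.1 N))); the arm keeps its last pose, push and grip.
It fails at once if the dish is knocked away (more than 25 mm) (distance of dish_center from where it was at the start of the episode above 0.025 m).
It fails at once if the blue spool is knocked away (more than 25 mm) (distance of spool_blue from where it was at the start of the episode above 0.025 m).
It fails at once if the jar is knocked away (more than 25 mm) (distance of cream_jar from where it was at the start of the episode above 0.025 m).
It fails at once if the black spool is knocked away (more than 25 mm) (distance of spool_black from where it was at the start of the episode above 0.025 m).
It fails at once if a tin in which nothing rolls is held out over the dish ((not (distance between tin_left_center and ball_c0 below 0.07 m) and horizontal distance between tin_left_center and dish_center below 0.04 m and height (world z) of tin_left_center above 0.05 m) or (not (distance between tin_middle_center and ball_c0 below 0.07 m) and horizontal distance between tin_middle_center and dish_center below 0.04 m and height (world z) of tin_middle_center above 0.05 m) or (not (distance between tin_right_center and ball_c0 below 0.07 m) and horizontal distance between tin_right_center and dish_center below 0.04 m and height (world z) of tin_right_center above 0.05 m)).
It also fails if it takes over 72 s, if anything falls off the work surface, if the arm or the gripper's body presses on something with over 40 N, if the wrist force passes 120 N, or if a joint passes its speed limit or range.

## Working session

There is one attempt and no reset: what is moved stays moved. The work goes in short steps, each a Python script; the robot and the scene stay as the last script left them, time stands still between calls to the robot, and variables do not carry over. Pictures are saved under pics/ and viewed, and the job is handed in when it is done.

```bash
ls; mkdir -p pics; python3 - <<'E'
from station import env, optics
import cv2
print(env.current_time_s(), env.current_ee_pos(), env.current_width())
for n in ["scene","top"]:
    f=optics.grab_frame(n); cv2.imwrite(f"pics/{n}0.png",f["img"]); print(n,f["fx"],f["cx"],f["cy"],f["cam_to_world"].round(3).tolist(), [k for k in f])
    for q in ["tin_left_center","dish_center","spool_blue","cream_jar","spool_black"]:
        for d in optics.silhouettes(q,n): print(q,round(d["conf"],2),d["bbox"],d["pixels"].sum())
E
```

```text
pics
0.0 [0.17134916 0.49591647 0.23047176] 0.08539797638791431
scene 481.63373517873197 322.67106238153906 207.30019764967824 [[0.799, 0.292, -0.526, -0.059], [-0.601, 0.39, -0.697, -0.763], [0.001, 0.873, 0.487, 0.623], [0.0, 0.0, 0.0, 1.0]] ['img', 'range_z', 'fx', 'fy', 'cx', 'cy', 'cam_to_world']
tin_left_center 0.92 [196.4, 179.6, 216.8, 222.2] 624
tin_left_center 0.9 [332.7, 168.4, 371.9, 199.4] 749
tin_left_center 0.85 [236.0, 198.1, 284.2, 227.3] 1072
tin_left_center 0.6 [390.5, 216.9, 440.3, 254.3] 1219
dish_center 0.73 [356.7, 206.3, 385.8, 220.2] 331
dish_center 0.66 [245.2, 162.9, 263.7, 189.5] 360
spool_blue 0.91 [289.1, 164.0, 302.8, 191.0] 377
cream_jar 0.96 [437.4, 278.2, 458.2, 297.7] 398
cream_jar 0.73 [244.7, 164.1, 261.1, 190.3] 366
spool_black 0.79 [242.3, 166.1, 262.7, 188.6] 384
spool_black 0.33 [358.7, 208.1, 384.6, 224.5] 324
top 370.237188361022 320.177292963162 207.93302841733484 [[0.004, 0.998, -0.069, 0.47], [-1.0, 0.006, 0.026, 0.055], [0.026, 0.068, 0.997, 1.213], [0.0, 0.0, 0.0, 1.0]] ['img', 'range_z', 'fx', 'fy', 'cx', 'cy', 'cam_to_world']
tin_left_center 0.92 [207.9, 251.8, 252.3, 277.6] 619
tin_left_center 0.82 [261.0, 140.4, 298.1, 157.2] 549
tin_left_center 0.75 [361.4, 146.2, 381.4, 185.3] 594
tin_left_center 0.63 [261.3, 217.2, 284.2, 257.6] 612
dish_center 0.61 [315.4, 154.8, 335.6, 180.4] 329
spool_blue 0.69 [233.1, 173.7, 252.8, 191.7] 245
cream_jar 0.67 [411.8, 187.0, 430.9, 200.6] 159
spool_black 0.78 [202.5, 202.2, 226.0, 224.6] 310
```

View pics/scene0.png

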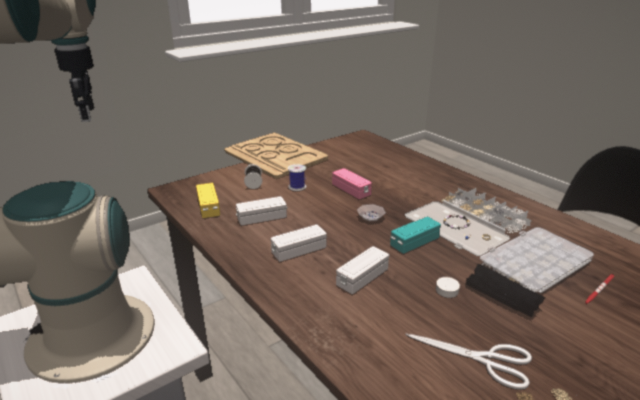

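View pics/top0.png

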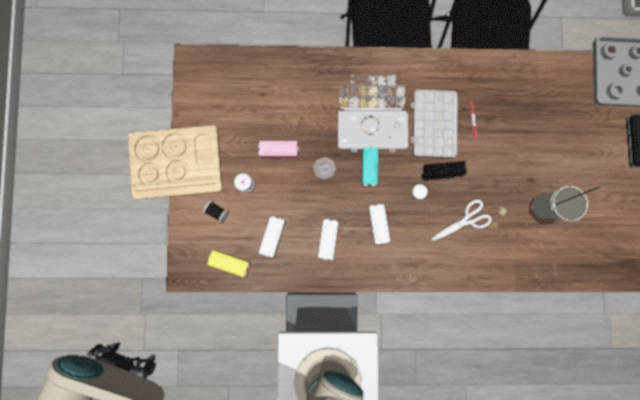

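```bash
cat > h.py <<'E'
from station import env, optics
import cv2, numpy as np
def cloud(f):
    v,u=np.mgrid[0:400,0:640]; z=f["range_z"]
    P=np.stack([(u-f["cx"])/f["fx"]*z,-(v-f["cy"])/f["fy"]*z,-z,np.ones_like(z)],-1)
    W=P@f["cam_to_world"].T
    W=W[...,:3]; W[z<=0]=np.nan
    return W
def tins(f, lo=0.03, hi=0.05):
    W=cloud(f); hsv=cv2.cvtColor(f["img"],cv2.COLOR_BGR2HSV)
    m=((W[...,2]>lo)&(W[...,2]<hi)&(hsv[...,1]<70)&(hsv[...,2]>110)&(W[...,0]>0.28)&(W[...,0]<.62)&(abs(W[...,1])<0.35)).astype(np.uint8)
    n,l,st,c=cv2.connectedComponentsWithStats(m)
    out=[]
    for i in range(1,n):
        if st[i,4]<80: continue
        p=W[l==i]; r=cv2.minAreaRect(p[:,:2].astype(np.float32)*1000)
        bx=cv2.boxPoints(r); e=[bx[1]-bx[0],bx[2]-bx[1]]; e=max(e,key=np.linalg.norm); yaw=np.arctan2(e[1],e[0])
        if np.cos(yaw)<0: yaw=(yaw+np.pi+np.pi)%(2*np.pi)-np.pi
        c2=np.cov((p[:,:2]-p[:,:2].mean(0)).T); w,V=np.linalg.eigh(c2); a=V[:,1]*np.sign(V[0,1])
        out.append((np.array(r[0])/1000,r[1],yaw,np.arctan2(a[1],a[0]),p.mean(0),np.median(p[:,2]),st[i]))
    return out
E
python3 - <<'E'
from h import *
for n in ["top","scene"]:
    f=optics.grab_frame(n)
    print(n)
    for t in tins(f): print(t[0].round(4),np.round(t[1],1),"yaw",round(t[2],3),round(t[3],3),t[4].round(4),round(t[5],4),t[6])
    W=cloud(f)
    for q in ["dish_center","spool_blue","cream_jar","spool_black"]:
        d=optics.silhouettes(q,n)
        if d: p=W[d[0]["pixels"]]; print(q,np.nanmedian(p,0).round(4),np.nanmin(p,0).round(3),np.nanmax(p,0).round(3))
f=optics.grab_frame("top");print(cloud(f)[270:285,300:340,2].mean(), cloud(f)[200:210,290:300,2].mean())
E
```

```text
top
[ 0.5031 -0.1645] [123.1  46.9] yaw 0.159 0.165 [ 0.5027 -0.1636  0.0412] 0.0413 [370 204  20  39 560]
[0.4615 0.1778] [ 46.1 123.8] yaw -0.296 -0.292 [0.4609 0.1775 0.0411] 0.0413 [260 216  24  41 566]
[ 4.534e-01 -4.000e-04] [ 46.2 124.4] yaw -0.139 -0.138 [ 4.533e-01 -2.000e-04  4.110e-02] 0.0414 [319 219  19  40 562]
dish_center [0.688  0.0118 0.0097] [ 0.653 -0.021 -0.005] [0.722 0.045 0.024]
spool_blue [0.6286 0.2636 0.0602] [ 0.606  0.244 -0.003] [0.657 0.291 0.066]
cream_jar [ 0.6091 -0.2986  0.0175] [ 0.589 -0.322 -0.001] [ 0.629 -0.279  0.024]
spool_black [0.5387 0.3553 0.0424] [ 0.507  0.32  -0.001] [0.574 0.404 0.055]
scene
[0.5196 0.336 ] [23.5 44.1] yaw -0.092 -0.509 [0.5198 0.3354 0.039 ] 0.0385 [244 173  18   8  91]
[0.4546 0.1796] [ 54.2 122. ] yaw -0.276 -0.305 [0.4512 0.1746 0.0389] 0.04 [236 197  50  19 564]
[0.4465 0.0017] [ 50.1 121.9] yaw -0.142 -0.147 [ 0.4428 -0.0026  0.0393] 0.0402 [271 225  55  26 746]
[ 0.4961 -0.162 ] [122.4  48.5] yaw 0.184 0.154 [ 0.4915 -0.1662  0.04  ] 0.0405 [336 247  53  35 884]
dish_center [0.6862 0.02   0.0098] [ 0.645 -0.02  -0.   ] [0.713 0.048 0.021]
spool_blue [0.6175 0.2575 0.0366] [ 0.6    0.245 -0.001] [0.658 0.292 0.063]
cream_jar [ 0.5993 -0.3015  0.0163] [ 0.582 -0.321 -0.   ] [ 0.633 -0.262  0.02 ]
spool_black [0.5285 0.343  0.0333] [ 0.498  0.32  -0.001] [0.602 0.487 0.052]
nan nan
```

```bash
cat >> h.py <<'E'
from scipy.spatial.transform import Rotation as R
TINS={"left":(0.4610,0.1778,-0.294),"middle":(0.4532,-0.0002,-0.139),"right":(0.5028,-0.1642,0.162)}
DISH=(0.687,0.012)
def rot(yaw,flip,pitch=0.):
    # tool x along +-tin y, z down ; pitch>0 = far end down
    T=np.array([[np.cos(yaw),-np.sin(yaw),0],[np.sin(yaw),np.cos(yaw),0],[0,0,1.]])@R.from_euler('y',pitch).as_matrix()
    s=-1. if flip else 1.
    x=s*np.array([0,1.,0]); z=np.array([0,0,-1.]); y=np.cross(z,x)
    return T@np.stack([x,y,z],1), T
OFF=np.array([0,0,-0.014])  # TCP relative to tin centre, tin frame (TCP z=.006 on table)
def pose(c,yaw,flip,pitch=0.):
    Rt,T=rot(yaw,flip,pitch); return np.array(c)+T@OFF, Rt
def lvl():
    env.dwell(0.25); F=[];M=[]
    for _ in range(5):
        F.append(env.current_ft_force());M.append(env.current_torque());env.dwell(0.02)
    return np.mean(F,0),np.mean(M,0)
H=0.15; A=0.42
def rock(name,flip):
    x,y,yaw=TINS[name]; ty=np.array([-np.sin(yaw),np.cos(yaw),0]); t0=env.current_time_s()
    res=[]
    for a in (0,A,0,-A,0):
        if a==0 and not res: pass
        else: env.move_to(*pose((x,y,H),yaw,flip,a))
        F,M=lvl(); res.append(M@ty)
        print(name,a,"F",F.round(2),"M",M.round(3),"My_tin",round(M@ty,4),"w",round(env.current_width(),4),"t",round(env.current_time_s()-t0,2))
E
python3 - <<'E'
from h import *
for n,(x,y,yaw) in TINS.items():
    for flip in (0,1):
        print(n,flip)
        for z,a in ((.12,0),(.02,0),(H,0),(H,A),(H,-A)):
            q=env.solve_ik(*pose((x,y,z),yaw,flip,a)); print(z,a,None if q is None else np.round(q,2))
for yaw in (-.3,0,.16):
    for flip in (0,1): print(yaw,flip,env.solve_ik(*pose((*DISH,.15),yaw,flip)))
print(env.current_time_s())
E
```

```text
left 0
0.12 0 [ 0.29  0.04  1.66 -0.    1.43 -0.98]
0.02 0 [ 0.29  0.18  1.74 -0.    1.23 -0.98]
0.15 0 [ 0.29  0.02  1.63 -0.    1.5  -0.98]
0.15 0.42 [ 0.19  0.28  1.38  0.2   1.85 -1.07]
0.15 -0.42 [ 0.44 -0.2   1.88 -0.3   1.16 -0.76]
left 1
0.12 0 [ 0.29  0.04  1.66 -0.    1.43  2.16]
0.02 0 [ 0.29  0.18  1.74 -0.    1.23  2.16]
0.15 0 [ 0.29  0.02  1.63 -0.    1.5   2.16]
0.15 0.42 [0.19 0.28 1.38 0.2  1.85 2.07]
0.15 -0.42 [ 0.44 -0.2   1.88 -0.3   1.16  2.38]
middle 0
0.12 0 [-0.08 -0.07  1.78 -0.    1.44 -1.51]
0.02 0 [-0.08  0.07  1.86 -0.    1.22 -1.51]
0.15 0 [-0.08 -0.1   1.74 -0.    1.5  -1.51]
0.15 0.42 [-0.09  0.22  1.45  0.02  1.89 -1.52]
0.15 -0.42 [-0.06 -0.42  2.05 -0.03  1.09 -1.49]
middle 1
0.12 0 [-0.08 -0.07  1.78 -0.    1.44  1.63]
0.02 0 [-0.08  0.07  1.86 -0.    1.22  1.63]
0.15 0 [-0.08 -0.1   1.74 -0.    1.5   1.63]
0.15 0.42 [-0.09  0.22  1.45  0.02  1.89  1.62]
0.15 -0.42 [-0.06 -0.42  2.05 -0.03  1.09  1.66]
right 0
0.12 0 [-0.39  0.14  1.56 -0.    1.44 -2.12]
0.02 0 [-0.39  0.26  1.63 -0.    1.24 -2.12]
0.15 0 [-0.39  0.11  1.53 -0.    1.5  -2.12]
0.1
[... 268 characters left out ...]
.19  1.88  1.09]
0.15 -0.42 [-0.52 -0.13  1.82  0.29  1.14  0.81]
-0.3 0 [-3.62639734e-02  5.57220333e-01  9.80067150e-01 -4.44089210e-16
  1.60430517e+00 -1.30706030e+00]
-0.3 1 [-3.62639734e-02  5.57220333e-01  9.80067150e-01 -4.44089210e-16
  1.60430517e+00  1.83453235e+00]
0 0 [-3.62639734e-02  5.57220333e-01  9.80067150e-01 -4.44089210e-16
  1.60430517e+00 -1.60706030e+00]
0 1 [-3.62639734e-02  5.57220333e-01  9.80067150e-01 -4.44089210e-16
  1.60430517e+00  1.53453235e+00]
0.16 0 [-3.62639734e-02  5.57220333e-01  9.80067150e-01 -4.44089210e-16
  1.60430517e+00 -1.76706030e+00]
0.16 1 [-3.62639734e-02  5.57220333e-01  9.80067150e-01 -4.44089210e-16
  1.60430517e+00  1.37453235e+00]
1.15
```

```bash
python3 - <<'E'
from h import *
n="left"; x,y,yaw=TINS[n]
env.move_to(*pose((x,y,.13),yaw,0)); print(env.current_time_s())
f=optics.grab_frame("wrist"); cv2.imwrite("pics/wl.png",f["img"])
for t in tins(f): print(t[0].round(4),np.round(t[1],1),round(t[2],3),round(t[5],4))
env.move_straight(pose((x,y,.02),yaw,0)[0],0.12,stop_force=15); print(env.current_ee_pos(),env.current_time_s())
env.clamp(60); print(env.current_width(),env.current_time_s())
E
```

```text
2.7833
[0.4596 0.1811] [ 45.9 119.2] -0.299 0.0388
[0.4504 0.003 ] [ 47.8 121.7] -0.137 0.0389
[0.5248 0.3379] [13.3 46.8] -0.405 0.0457
[ 0.5479 -0.1332] [12.6 21.5] -0.511 0.038
[0.46159544 0.17801659 0.00682305] 3.9
0.045244508219555876 4.35
```

View pics/wl.png

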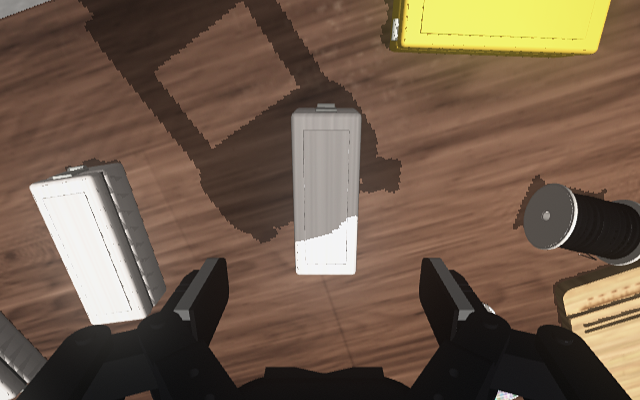

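The wrist view shows the left tin at about (326,190), centred between the fingers, with its clasp on the near side (326,105). The yellow decoy and the black spool are clear of it. The grip closed to 45 mm.

```bash
python3 - <<'E'
from h import *
n="left"; x,y,yaw=TINS[n]
env.move_straight(pose((x,y,H),yaw,0)[0],0.12)
rock(n,0); print(env.current_time_s())
f=optics.grab_frame("scene"); cv2.imwrite("pics/s1.png",f["img"])
E
```

```text
left 0 F [ 0.03  0.27 -3.41] M [-0.018 -0.012 -0.003] My_tin -0.0166 w 0.0453 t 0.33
left 0.42 F [-0.09  0.3  -3.55] M [-0.127 -0.388  0.   ] My_tin -0.4085 w 0.0447 t 1.1
left 0 F [ 0.03  0.09 -3.2 ] M [-0.01  -0.046 -0.004] My_tin -0.0466 w 0.0454 t 1.87
left -0.42 F [ 0.1  -0.04 -3.36] M [ 0.119  0.372 -0.007] My_tin 0.3904 w 0.0449 t 2.62
left 0 F [ 0.05  0.   -3.33] M [-0.002  0.019  0.03 ] My_tin 0.0179 w 0.045 t 3.37
8.95
```

View pics/s1.png

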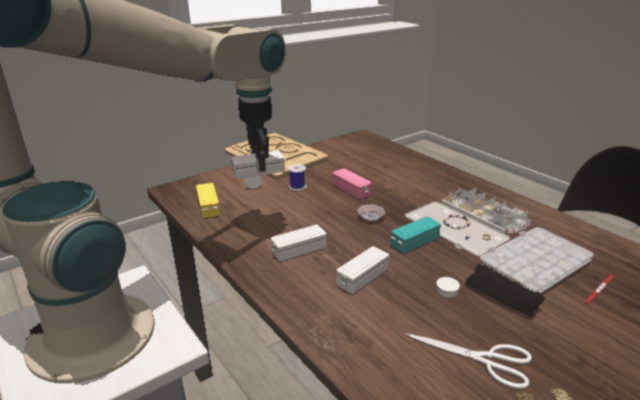

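```bash
cat >> h.py <<'E'
def rock2(name,flip,seq,dw=1.0):
    x,y,yaw=TINS[name]; ty=np.array([-np.sin(yaw),np.cos(yaw),0])
    for a in seq:
        env.move_to(*pose((x,y,H),yaw,flip,a))
        env.dwell(0.4 if a else 0.6); M=[];F=[]
        for _ in range(8 if a else 25):
            M.append(env.current_torque()@ty);F.append(env.current_ft_force()); env.dwell(0.03)
        print(name,a,"My",np.mean(M).round(4),"sd",np.std(M).round(4),"se",(np.std(M)/len(M)**.5).round(4),"F",np.mean(F,0).round(2),"sd",np.std(F,0).round(2),"t",env.current_time_s())
E
python3 - <<'E'
from h import *
rock2("left",0,(.42,0,-.42,0))
E
```

```text
left 0.42 My -0.405 sd 0.0302 se 0.0107 F [-0.06  0.25 -3.36] sd [0.28 0.27 0.45] t 10.1
left 0 My -0.0038 sd 0.0248 se 0.005 F [-0.05 -0.07 -3.12] sd [0.54 0.4  0.5 ] t 11.9667
left -0.42 My 0.399 sd 0.0433 se 0.0153 F [ 0.07 -0.08 -3.38] sd [0.4  0.59 0.5 ] t 13.05
left 0 My -0.0003 sd 0.0352 se 0.007 F [ 0.04 -0.06 -3.19] sd [0.57 0.5  0.5 ] t 14.9
```

Left tin is silent: the level moment is −0.004 N m after far-end-down and −0.000 after near-end-down, against a 0.12 shift expected with the ball. I'll set it back and take the middle tin.

```bash
cat >> h.py <<'E'
def put(n):
    x,y,yaw=TINS[n]
    env.move_straight(pose((x,y,.035),yaw,0)[0],0.15)
    print("touch",env.move_straight(pose((x,y,.0205),yaw,0)[0],0.03,stop_force=6),env.current_ee_pos())
    env.open_jaws(); env.move_straight(pose((x,y,.13),yaw,0)[0],0.15)
def pick(n):
    x,y,yaw=TINS[n]
    env.move_to(*pose((x,y,.13),yaw,0))
    env.move_straight(pose((x,y,.02),yaw,0)[0],0.12,stop_force=15)
    env.clamp(60); print("w",env.current_width(),env.current_ee_pos())
    env.move_straight(pose((x,y,H),yaw,0)[0],0.12)
E
python3 - <<'E'
from h import *
put("left"); pick("middle")
f=optics.grab_frame("top"); cv2.imwrite("pics/t2.png",f["img"])
for t in tins(f): print(t[0].round(4),np.round(t[1],1),round(t[2],3),round(t[5],4))
rock2("middle",0,(.42,0,-.42,0))
f=optics.grab_frame("scene"); cv2.imwrite("pics/s2.png",f["img"])
E
```

```text
touch True [0.46090537 0.17776983 0.00677593]
w 0.04501028284000438 [ 4.53744069e-01 -2.31632146e-04  6.70602844e-03]
[ 0.5032 -0.1644] [123.  47.] 0.166 0.0416
[0.4602 0.1758] [ 46.2 123.7] -0.289 0.0414
middle 0.42 My -0.3252 sd 0.0199 se 0.007 F [ 0.16 -0.17 -2.11] sd [0.35 0.4  0.63] t 22.3417
middle 0 My -0.0053 sd 0.0316 se 0.0063 F [-0.11  0.12 -1.96] sd [0.39 0.36 0.5 ] t 24.2417
middle -0.42 My 0.3131 sd 0.0193 se 0.0068 F [-0.04 -0.27 -2.01] sd [0.41 0.92 0.44] t 25.3833
middle 0 My -0.0112 sd 0.0346 se 0.0069 F [-0.15 -0.03 -1.91] sd [0.36 0.33 0.53] t 27.2917
```

View pics/s2.png

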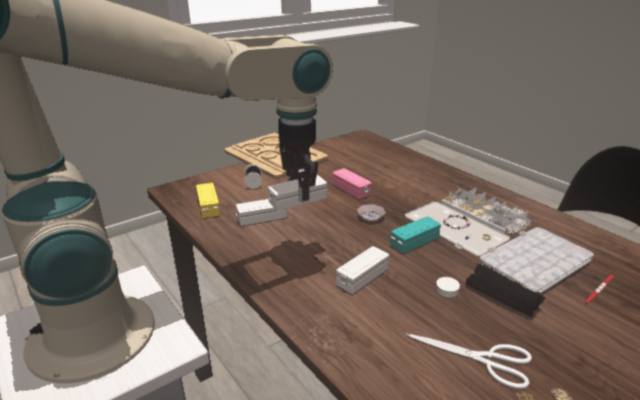

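The middle tin is held level at about (298,190), and its level moment doesn't change either (difference 0.006), so it is silent. The left tin is back at (262,210), within 2 mm of where it stood. Next is the right tin.

```bash
python3 - <<'E'
from h import *
put("middle"); pick("right")
rock2("right",0,(.42,0,-.42,0))
f=optics.grab_frame("scene"); cv2.imwrite("pics/s3.png",f["img"])
f=optics.grab_frame("top")
for t in tins(f): print(t[0].round(4),np.round(t[1],1),round(t[2],3),round(t[5],4))
W=cloud(f)
for d in optics.silhouettes("dish_center","top"): p=W[d["pixels"]]; print(d["conf"],np.nanmedian(p,0),np.nanmin(p,0),np.nanmax(p,0))
E
```

```text
touch True [ 4.53113498e-01 -2.02886707e-04  6.72154912e-03]
w 0.04514615895386784 [ 0.50322379 -0.16423765  0.0066985 ]
right 0.42 My -0.3915 sd 0.0261 se 0.0092 F [-0.06 -0.36 -3.8 ] sd [0.63 0.41 0.37] t 34.7083
right 0 My 0.0545 sd 0.0198 se 0.004 F [ 0.04 -0.04 -3.98] sd [0.43 0.46 0.47] t 36.5917
right -0.42 My 0.3738 sd 0.0321 se 0.0114 F [ 0.29 -0.08 -3.6 ] sd [0.47 0.75 0.43] t 37.7
right 0 My -0.0672 sd 0.0284 se 0.0057 F [-0.06 -0.06 -3.86] sd [0.4  0.48 0.45] t 39.575
[0.4601 0.176 ] [ 46.5 124.1] -0.296 0.0413
[ 0.453  -0.0023] [ 45.7 124.7] -0.14 0.0415
0.72 [0.68457518 0.01178732 0.0099515 ] [ 0.64896048 -0.02349729 -0.00370048] [0.7180649  0.04496628 0.02446702]
0.45 [0.62849238 0.26395843 0.06029522] [ 0.60643214  0.24383224 -0.00441731] [0.66707126 0.30351007 0.06829344]
```

View pics/s3.png

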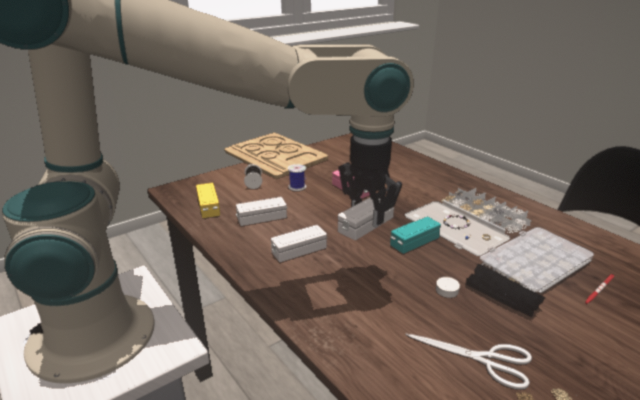

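The right tin rattles: the level moment goes from +0.055 to −0.067, a 0.12 shift as expected. In the picture it is held at about (360,215), and the other two are back on the table. I'll move it over the dish.

```bash
python3 - <<'E'
from h import *
p,Rt=pose((0.686,0.012,H),0.0,0)
env.move_straight(p,0.12,rotation=Rt); env.dwell(0.6)
print(env.current_ee_pos(),env.current_tool_rot().round(3).tolist(),env.current_width(),env.current_dq().round(3),env.current_time_s())
f=optics.grab_frame("scene"); cv2.imwrite("pics/s4.png",f["img"])
f=optics.grab_frame("top"); cv2.imwrite("pics/t4.png",f["img"])
for t in tins(f): print(t[0].round(4),np.round(t[1],1),round(t[2],3),round(t[5],4))
f=optics.grab_frame("wrist"); cv2.imwrite("pics/w4.png",f["img"])
E
```

```text
[0.68599586 0.01202276 0.13597826] [[0.0, 1.0, -0.0], [1.0, -0.0, 0.0], [0.0, -0.0, -1.0]] 0.04542810638488443 [-0.    -0.     0.002 -0.001 -0.     0.001] 42.5917
[0.4595 0.1761] [ 46.1 122.5] -0.292 0.0412
```

View pics/s4.png

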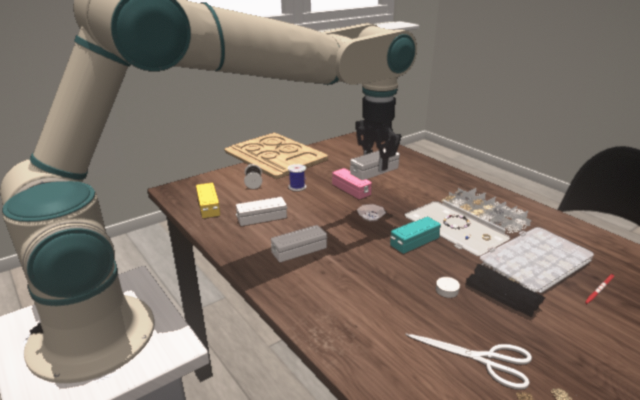

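View pics/w4.png

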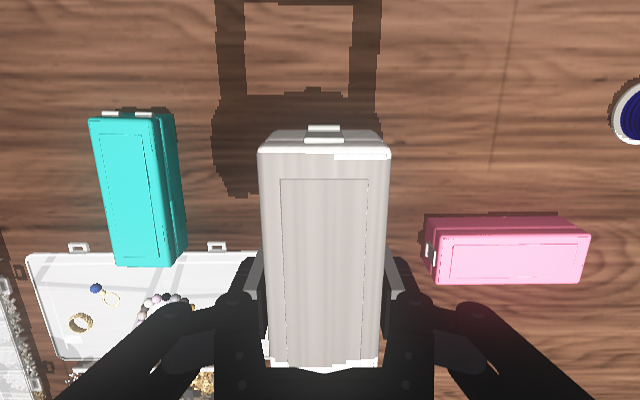

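The tin is held level over the dish at (375,165) in the scene view, with the dish at (371,214) undisturbed. The wrist view shows it square in the jaws. I'll check its tilt and centre from depth.

```bash
python3 - <<'E'
from h import *
f=optics.grab_frame("wrist"); W=cloud(f)
p=W[180:350:4,285:365:4].reshape(-1,3); p=p[np.isfinite(p).all(1)]
c=np.linalg.lstsq(np.c_[p[:,:2],np.ones(len(p))],p[:,2],rcond=None)[0]; print("slopes",c[:2].round(3),"z",np.median(p[:,2]))
m=(abs(W[...,2]-.17)<.012); print("near end x",np.nanmin(W[...,0][m]),"y range",np.nanpercentile(W[160:240][...,1][m[160:240]],[1,99]))
f=optics.grab_frame("top"); W=cloud(f)
for q in ("dish_center","spool_blue","cream_jar","spool_black"):
    for d in optics.silhouettes(q,"top")[:1]: print(q,d["conf"],np.nanmedian(W[d["pixels"]],0).round(3))
for t in tins(f,.02,.06): print(t[0].round(4),t[1])
m=(W[...,2]>.02)&(W[...,2]<.06)&(abs(W[...,0]-.453)<.08)&(abs(W[...,1])<.06); r=cv2.minAreaRect(W[m][:,:2].astype(np.float32)); print(r,np.median(W[m][:,2]))
E
```

```text
slopes [-0.001 -0.002] z 0.16833809192669694
near end x 0.6223538038685148 y range [-0.00970338  0.03459215]
spool_blue 0.66 [0.63  0.266 0.06 ]
cream_jar 0.59 [ 0.609 -0.302  0.018]
spool_black 0.56 [0.539 0.355 0.043]
[0.4593 0.1762] (46.22189712524414, 126.90571594238281)
((0.0, 0.0), (0.0, 0.0), 0.0) nan
  return _methods._mean(a, axis=axis, dtype=dtype,
  ret = ret.dtype.type(ret / rcount)
```

```bash
python3 - <<'E'
from h import *
env.close_job(); print(env.current_time_s(), env.current_width())
E
```

```text
the job is handed in; nothing more can be done
the job is handed in; nothing more can be done
```

The ball is in the right tin. I handed the job in at about 43 s with that tin held over the dish; no verdict was reported.

I lifted each tin in turn, left to right, and rocked it about 24° far end down and then near end down. I then compared the moment at the wrist with the tin level after each tip:

| Tin | After far end down (N m) | After near end down (N m) | Shift (N m) | Result |
|---|---|---|---|---|
| Left | −0.004 | −0.000 | 0.004 | silent |
| Middle | −0.005 | −0.011 | 0.006 | silent |
| Right | +0.055 | −0.067 | 0.12 (as expected for the ball) | rattles |

- **First left reading:** one short, noisy pass gave 0.065 in the wrong direction for a ball. I rocked that tin again with longer averaging, and the table shows that second reading.
- **Silent tins:** both are back upright, about 2 mm from where they stood in the top view.
- **Right tin:** depth puts its centre at about (0.684, 0.012), within 5 mm of the dish's centre, at a height of about 0.15 m. It was level to about 0.002 rad and still.
- **Bystanders:** the blue spool, jar and black spool read within 4 mm of where they started.
- **Not confirmed at the end:** the arm and the held tin hid the dish and the middle tin from the top camera. Both stood in place in the last scene picture and in the top measurement before the final move.

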